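# Clamp the tube rack on the mixer

### The job

On the tube mixer, push the tube rack along its lane, without lifting it, until it sits fully home against the end stop. Then push the upright clamp handle over its dead point and down until it snaps into lock, so that the clamp's rubber pad bears on the rack. Pick nothing up, and leave the other things on the bench and mixer where they stand.

Things in the scene. Friction and masses are not known exactly. Their poses are not given: they have to be found in the camera images.
- mixer: tube mixer, fixed: white housing with a flat aluminium deck 75 mm above the bench. Origin at bench level under the centre line of the rack lane; z up; +y is the direction in which the rack is pushed home and in which the handle goes over. Housing x -90 to +130, y -210 to +210 mm. The lane, centred on x = 0, runs along y from -200 mm to the stop between steel rails 12 mm high, 91 mm apart inside
- end_stop (a point): middle of the foot of the end stop's face, on the deck (mixer's x 0, y +40 mm, 75 mm above the bench): a steel bar 22 mm high and 10 mm thick across the lane, facing the rack; axes as the mixer
- rack: loose grey tube rack, about 0.35 kg, 80 mm wide (x) x 130 mm long (y) x 50 mm high, between the rails with 5 mm play each side, its y along the mixer's +y. Ten capped tubes are fixed in it, to 80 mm above its underside, only within 38 mm of its centre along y: flat top free at both ends; end walls flat, full height. Origin: centre of underside. Starts 20 to 60 mm short of the stop
- rack_center (a point): centre of the rack's 80 x 130 x 50 mm block; the end wall to push is 65 mm from it towards the mixer's -y, the wall that meets the stop 65 mm towards +y. Its axes are the rack's
- rack_home (a point): fixed point on the mixer where rack_center is when the rack is fully home (25 mm above the deck); axes as the mixer
- clamp_handle (a joint): angle of the clamp handle in rad: 0 = open, upright (95 degrees above the mixer's +y, so leaning 5 degrees back to the rack); grows as it goes over towards +y and down; 1.4 = locked on its stop, pointing to +y, 15 degrees above level. A spring holds it open up to the dead point at about 0.9 and snaps it to 1.4 beyond. It takes about 3 N at the grip to start it, less later
- handle_pivot (a point): fixed point on the handle's hinge axis, 145 mm above the bench; the axis is the mixer's x; axes as the mixer
- handle_pad (a point): centre of the handle's black rubber grip, 100 mm from the hinge axis: 30 mm wide (mixer's x), 55 mm long (72 to 127 mm from the axis), 14 mm thick. Moves with the handle; its y axis points along the handle to the free end, its x is the mixer's x. Push on the side that faces the rack (the top, once it is down)
- clamp_pad: sprung rubber pad, 18 mm across, at the end of the clamp arm, 64 mm from the arm's hinge, which lies 30 mm in front (mixer's -y) of the handle's. Open: the arm stands raised, its highest point 68 mm above handle_pivot. Locked: the pad presses with about 2.5 N on the rack's top, 14 mm from the stop; if the rack is not home it comes down before it and blocks the way. Origin: centre of underside
- jar: bystander: small capped jar, 34 mm across, 45 mm high, on the deck beside the lane (mixer's +x side); origin at the centre of its underside
- tube: bystander: capped tube 80 mm long, 16 mm thick, lying on the deck beside the lane (mixer's +x side); origin under its middle
- bottle: bystander: white bottle, 64 mm across, 150 mm high, on the bench beyond the mixer; origin at the centre of its underside
- tip_box: bystander: white box of pipette tips, 90 x 120 x 52 mm, on the bench beyond the mixer; origin at the centre of its underside
- beaker: bystander: clear beaker, 64 mm across, 70 mm high, on the bench at the handle end (+y) of the mixer; origin at the centre of its underside
- small_rack: bystander: aluminium rack with seven capped tubes, 50 x 110 mm, 67 mm high, on the bench at the -y end of the mixer; origin at the centre of its underside
Not all that is in view belongs to the job. Leave any green look-alike of the rack alone.

How it is judged (in metres and radians):
On the way, in this order (a step that is already met when the one before it is completed fails the run):
1. the rack is home against the end stop, the clamp still open (y of rack_center in the frame of mixer above -0.029 m and value of joint clamp_handle below 0.6 rad), for 0.2 s.
2. the handle has snapped past its dead point into lock (value of joint clamp_handle above 1.3 rad), for 0.2 s.
At the end, for the whole second after the job is handed in: The handle is locked (joint above 1.3 rad of 1.4), the rack stands flat and still within 4 mm of fully home against the stop, and the clamp pad bears on it with more than 1 N (value of joint clamp_handle above 1.3 rad and y of rack_center in the frame of mixer between -0.029 and -0.02 m and angle between rack's own z axis and vertical below 0.05 rad and linear speed of rack below 0.02 m/s and contact force between clamp_pad and rack above 1 N); the robot touches nothing.
It fails at once if the rack is lifted more than 8 mm off the deck or tipped more than 0.2 rad (height (world z) of rack above 0.083 m or angle between rack's own z axis and vertical above 0.2 rad).
It fails at once if a bystander is moved more than 25 mm or tipped over (distance of any of jar, tube, bottle, tip_box, beaker, small_rack from where it was at the start of the episode above 0.025 m or angle between any of jar, bottle, tip_box, beaker, small_rack's own z axis and vertical above 0.5 rad).
It also fails if it takes over 45 s, if anything falls off the work surface, if the arm or the gripper's body presses on something with over 40 N, if the wrist force passes 120 N, or if a joint passes its speed limit or range.

### The arm

A 6-joint arm with a two-finger parallel gripper is mounted at the origin on the work surface. World frame = base frame: x ahead of the robot, y to its left, z up, the work surface at z = 0. Lengths are in m, angles in degrees, forces in N, time in s.
With the tool pointing down it reaches from about 0.25 to 0.725 m from the base axis. Payload 4 kg.
Tool frame: the origin (TCP) lies on the centre line of the jaws, within the pads' length; the fingertips stand 14 mm ahead of it and the grasp point (between the pads) lies 5 mm behind it (env.tip_extent is the distance from the TCP to the fingertips, in m); z points along the fingers, y is the direction in which the jaws open and shut (so a half turn about z gives the same grasp; the last joint's range is limited). The gripper opens to 85 mm and grips with 20 to 120 N. Pads are 22 mm wide; open, the fingers measure 114 mm over their backs; the gripper's body (76 mm by 85 mm) begins 54 mm behind the grasp point. The pads swing forward as they close: fully open they stand 13 mm farther back than shut.
Start: joints at [68.927, 13.785, 0.286, 76.501, 0, 90], TCP at [0.18, 0.467, 0.245] pointing down, gripper open.
Joint ranges: [-155.79, 155.79], [-60.16, 107.12], [-62.33, 73.08], [-114, 123.19], [-81.49, 82.49], [-180, 180]. Speed limits (degrees/s): [159.86, 159.86, 180, 180, 180, 180].

### API

Orientations are given as a 3x3 rotation matrix whose columns are the frame's x, y, z axes.
In Python, from plant import env gives the robot as it stands.
- The arm moves only by the tool send_rows, never from a script. Its argument "steps" is a list of rows, each an object of numbers: "rx", "ry", "rz": the turn, a rotation vector about the tool's x, y, z in rad; "dx", "dy", "dz": the shift along the tool's x, y, z in m; "gripper": the closure, from 0 (fully open) to 1 (shut). A call has 1 to 20 rows; each row shifts and turns the commanded pose from where the row before left it, along the tool's axes as they then stand; what a row does not reach is not made up. A row lasts 1/8 s, in which the tool goes at most 62.5 mm and 10.7 degrees, less where a joint would pass 70% of its speed; a pose out of reach is approached as far as the arm can. A call is refused whole if a number of a shift passes 0.0625 or a number of a turn 0.188, either way. A call with a gripper value outside its range is refused whole. The fingers move at their own pace and stop on an object; "newtons" is the grip in N (left out, the last holds). Time passes only in rows, so rows that do not move let the fingers close. It gives the time, the measured TCP pose, the force and the opening at its end, in the units of the state.
- env.state(): the state, without advancing time (a new reading comes with each control period).
- env.read_camera(name): name is "side" or "top" or "wrist"; returns the picture (384x512x3 uint8, blue, green, red); there is no depth.
- env.get_calibration(name): a dict with "camera_matrix" (3x3 intrinsics, pixels), "R" (3x3) and "t" (3): a world point X has camera coordinates R X + t. Camera axes: x right, y down, z forward; pixel columns grow to the right and rows downward; lengths in m; the calibration is good to about 2 mm. The wrist camera is an equidistant fisheye: a pixel r from the principal point sees the ray r / f radians off the axis. A picture is of the moment at which its call begins: read the wrist's pose just before it. get_calibration takes no time and is no camera call; for the wrist camera it gives the pose at the moment of the call.
- env.close_job(): hands the job in, once; it reports no verdict.
The state is a dict: "time": time; "joints": joint angles; "joint_vel": joint speeds; "effort": joint torques, N m; "tcp_pos": TCP position; "tcp_rot": TCP orientation; "wrist_force": force on the tool from outside, world axes, zero at the start; "wrist_torque": the same for the moment, N m; "finger_gap": finger opening in m.
Only numpy, scipy, OpenCV 4.12 (cv2) and the standard library are available. Lean on these libraries where they do the work, as an engineer would, in place of code of your own. Each camera call takes 0.05 s, during which the arm holds its last target.

## Working session

There is one attempt and no reset: what is moved stays moved. The work goes in short steps, Python scripts to look and compute and a tool call to move; the robot and the scene stay as the last step left them, time stands still between calls to the robot, and variables do not carry over. Pictures are saved under pics/ and viewed, and the job is handed in when it is done.

Besides the shell and the picture viewer there is one more tool, called after "Request:" in YAML: its name, and indented under it one key for each argument. send_rows: Moves the arm, as the interface text tells. Its arguments: {"type":"object","properties":{"steps":{"type":"array"},"newtons":{"type":"number"}},"required":["steps"]}

```bash
mkdir -p pics; ls; python3 - <<'E'
from plant import env
import cv2
s=env.state();print(s['time'],s['tcp_pos'],s['tcp_rot'],s['finger_gap'])
for n in("side","top","wrist"):
    c=env.get_calibration(n);print(n,c)
    cv2.imwrite(f'pics/{n}0.png',env.read_camera(n))
E
```

```text
pics
0.0 [0.17957223 0.46600355 0.24443241] [[-9.33113266e-01  3.59581799e-01 -7.50116832e-04]
 [ 3.59582580e-01  9.33111348e-01 -1.89187444e-03]
 [ 1.96589160e-05 -2.03506208e-03 -9.99997929e-01]] 0.08540875121398944
side {'camera_matrix': array([[350.65480436,   0.        , 252.40483782],
       [  0.        , 350.65480436, 188.94877665],
       [  0.        ,   0.        ,   1.        ]]), 'R': array([[ 0.93388033, -0.35755503,  0.0046832 ],
       [-0.20478842, -0.54552126, -0.81269198],
       [ 0.29313689,  0.75799799, -0.5826747 ]]), 't': array([-0.52082139,  0.2323268 ,  0.83656133])}
top {'camera_matrix': array([[387.12675039,   0.        , 248.42355692],
       [  0.        , 387.12675039, 189.55139741],
       [  0.        ,   0.        ,   1.        ]]), 'R': array([[ 0.01840246, -0.99941799,  0.02872321],
       [-0.988137  , -0.0225606 , -0.15190883],
       [ 0.15246843, -0.02558697, -0.98797707]]), 't': array([-0.05081112,  0.5524791 ,  1.16374151])}
wrist {'camera_matrix': array([[297.31863964,   0.        , 260.18404089],
       [  0.        , 297.31863964, 187.69437154],
       [  0.        ,   0.        ,   1.        ]]), 'R': array([[ 0.35887863,  0.93337752, -0.00353884],
       [ 0.88315325, -0.33833578,  0.3249142 ],
       [ 0.30207029, -0.11973011, -0.94573688]]), 't': array([-0.49875024, -0.04195876,  0.38311344])}
```

View pics/side0.png

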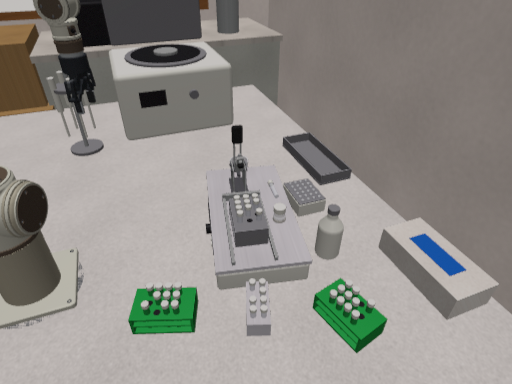

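View pics/top0.png

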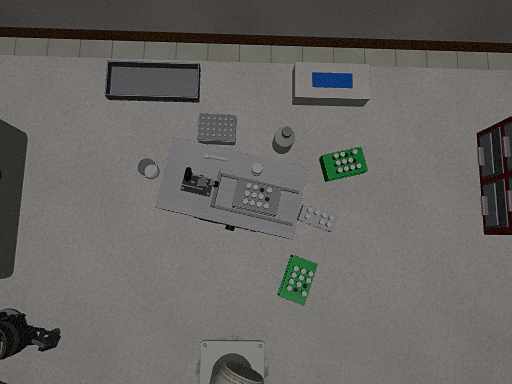

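View pics/wrist0.png

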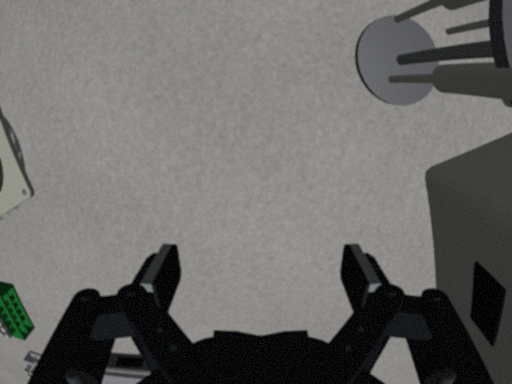

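The top view shows the mixer at about (235,188), the grey rack at (257,195) between the rails, and the clamp handle at (188,175). Things that could be mistaken for the rack are green racks at (343,163) and (297,280), the small aluminium rack at (318,217) and the tip box at (217,127). The grey rack on the deck, between the rails, is the one described. I'll check it in a close crop.

```bash
python3 - <<'E'
import cv2
a=cv2.imread('pics/top0.png')[120:250,130:350]
cv2.imwrite('pics/topc.png',cv2.resize(a,None,fx=3.6,fy=3.6,interpolation=cv2.INTER_CUBIC))
a=cv2.imread('pics/side0.png')[115:290,190:320]
cv2.imwrite('pics/sidec.png',cv2.resize(a,None,fx=3.4,fy=3.4,interpolation=cv2.INTER_CUBIC))
E
```

```text
(no output)
```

View pics/topc.png

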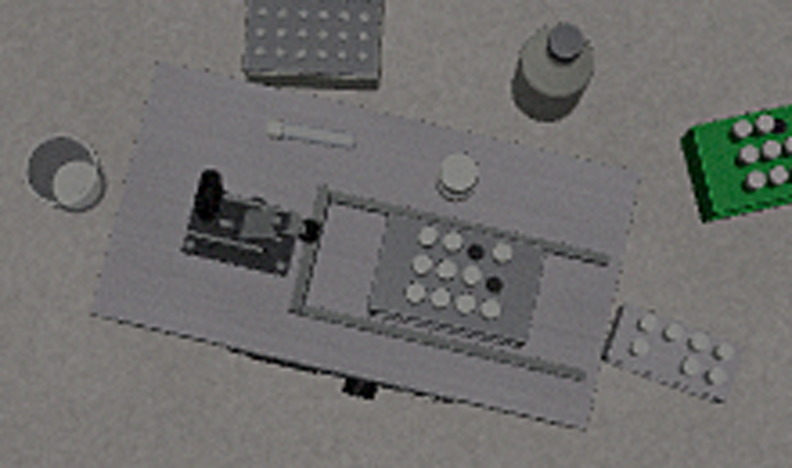

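View pics/sidec.png

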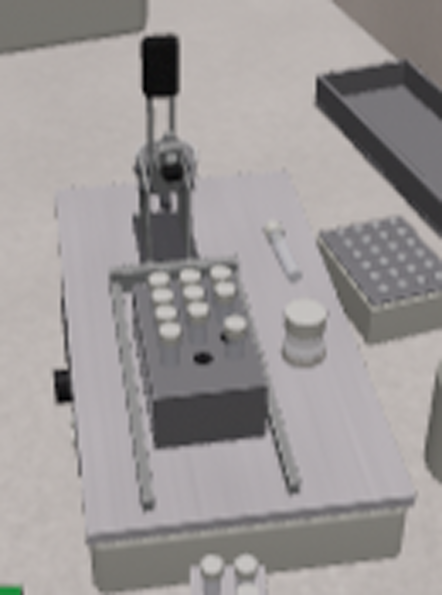

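```bash
cat > h.py <<'E'
import numpy as np,cv2,json
from plant import env
from scipy.optimize import least_squares
cal={n:env.get_calibration(n) for n in("side","top")}
def proj(n,X):
    c=cal[n];p=(np.asarray(X,float)@c['R'].T+c['t'])@c['camera_matrix'].T
    return p[...,:2]/p[...,2:]
def M(q,P):
    P=np.asarray(P,float);c,s=np.cos(q[2]),np.sin(q[2])
    return np.stack([q[0]+c*P[...,0]-s*P[...,1],q[1]+s*P[...,0]+c*P[...,1],P[...,2]],-1)
E
cat > fit.py <<'E'
from h import *
def tc(x,y): return ((x+.5)/3.6-.5+130,(y+.5)/3.6-.5+120)
def sc(x,y): return ((x+.5)/3.4-.5+190,(y+.5)/3.4-.5+115)
Z=.075
D=[("top",tc(157,63),(.13,.21,Z)),("top",tc(640,175),(.13,-.21,Z)),("top",tc(586,430),(-.09,-.21,Z)),("top",tc(92,315),(-.09,.21,Z)),
("side",sc(413,496),(.13,-.21,Z)),("side",sc(90,527),(-.09,-.21,Z)),("side",sc(57,188),(-.09,.21,Z)),("side",sc(290,173),(.13,.21,Z))]
def r(q): return np.concatenate([(proj(n,M(q,P))-u) for n,u,P in D])
b=min((least_squares(r,[.5,0,y],loss='soft_l1') for y in(0,1.6,3.1,-1.6)),key=lambda s:s.cost)
print(b.x,np.degrees(b.x[2]));print(r(b.x).reshape(-1,2).round(2))
q=b.x
R=[("side",sc(152,392),(-.04,-.065,.125)),("side",sc(267,375),(.04,-.065,.125)),("side",sc(157,447),(-.04,-.065,Z)),("side",sc(267,430),(.04,-.065,Z)),("top",tc(545,255),(.04,-.065,.125)),("top",tc(388,210),(.04,.065,.125)),("top",tc(371,309),(-.04,.065,.125)),("top",tc(524,335),(-.04,-.065,.125))]
def rr(p):
    return np.concatenate([proj(n,M(q,np.array([*(M([p[0],p[1],p[2]],P)[:2]),P[2]])))-u for n,u,P in R])
s=least_squares(rr,[0,-.07,0],loss='soft_l1');print('rack in mixer',s.x);print(rr(s.x).reshape(-1,2).round(2))
np.save('q.npy',q)
for n in cal:
    im=cv2.imread(f'pics/{n}0.png');k=4
    o=(130,120) if n=="top" else (190,115);sz=(200,130) if n=="top" else (130,150)
    im=cv2.resize(im[o[1]:o[1]+sz[1],o[0]:o[0]+sz[0]],None,fx=k,fy=k,interpolation=cv2.INTER_CUBIC)
    def L(P,col):
        u=((proj(n,M(q,P))-o+.5)*k).round().astype(int)
        cv2.polylines(im,[u.reshape(-1,1,2)],True,col,1)
    box=lambda x0,x1,y0,y1,z:[(x0,y0,z),(x1,y0,z),(x1,y1,z),(x0,y1,z)]
    L(box(-.09,.13,-.21,.21,Z),(0,0,255))
    L(box(-.0455,.0455,-.2,.04,Z),(0,255,0)); L(box(-.0455,.0455,.04,.05,Z+.022),(255,0,0))
    for z in(Z,.125):
        L(np.array([[*M(s.x,P)[:2],z] for P in box(-.04,.04,-.065,.065,0)]),(0,255,255))
    cv2.imwrite(f'pics/ov_{n}.png',im)
E
python3 fit.py
```

```text
[ 0.53568069  0.01470932 -0.21075989] -12.075652089826244
[[ 1.02 -0.06]
 [-0.27 -0.02]
 [-0.28 -0.62]
 [ 0.21 -0.9 ]
 [-0.05 -0.74]
 [-0.53  1.21]
 [-0.04  0.31]
 [-0.95 -0.62]]
rack in mixer [ 0.00144227 -0.07492517  0.01790167]
[[ 0.62  0.9 ]
 [ 0.51  2.05]
 [-0.35  0.17]
 [-0.14  1.24]
 [-0.62 -2.74]
 [-0.65  0.33]
 [-1.87 -0.49]
 [-0.26  1.84]]
```

View pics/ov_top.png

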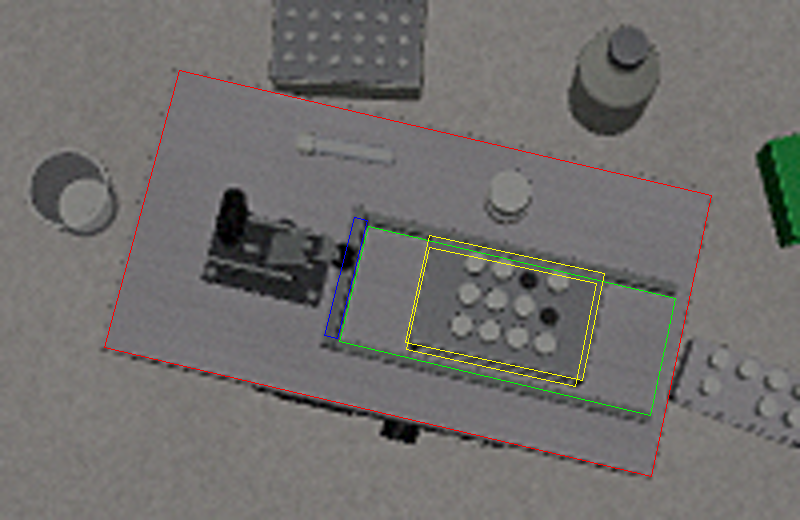

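View pics/ov_side.png

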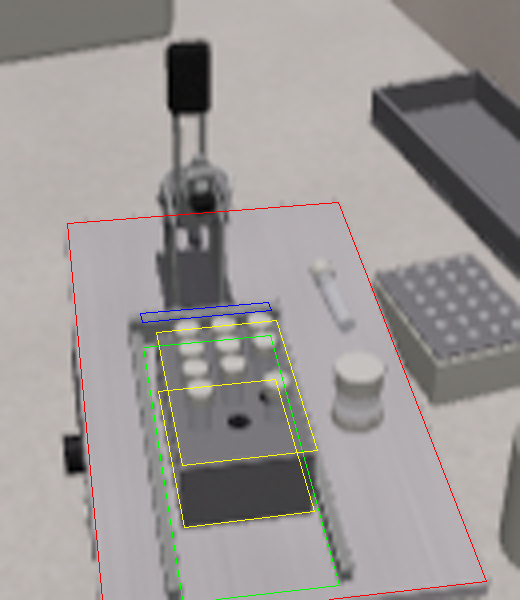

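```bash
python3 - <<'E'
from h import *
q=np.load('q.npy')
ut=((232+.5)/4-.5+130,(217+.5)/4-.5+120); us=((188+.5)/4-.5+190,(78+.5)/4-.5+115)
Ps=[cal[n]['camera_matrix']@np.c_[cal[n]['R'],cal[n]['t']] for n in('top','side')]
X=cv2.triangulatePoints(Ps[0],Ps[1],np.array(ut).reshape(2,1),np.array(us).reshape(2,1)).ravel();X=X[:3]/X[3]
inv=lambda X:(np.cos(q[2])*(X[0]-q[0])+np.sin(q[2])*(X[1]-q[1]),-np.sin(q[2])*(X[0]-q[0])+np.cos(q[2])*(X[1]-q[1]),X[2])
print(X,inv(X),proj('top',X)-ut,proj('side',X)-us)
c=env.get_calibration('wrist');s=env.state()
C=-c['R'].T@c['t'];T=np.array(s['tcp_rot']);print('cam in tool',T.T@(C-s['tcp_pos']))
print(env.tip_extent)
for y in(-.2,-.17,-.105,.1):print(y,M(q,[0,y,0]))
E
```

```text
[0.55910391 0.12442419 0.24483228] (np.float64(-4.7766673999173614e-05), np.float64(0.11218733352885714), np.float64(0.24483227518535386)) [-0.06787772  0.2550165 ] [ 0.30158138 -0.05926064]
cam in tool [ 0.08515444  0.00030704 -0.12970175]
0.014
-0.2 [ 0.49384009 -0.18086513  0.        ]
-0.17 [ 0.50011618 -0.15152896  0.        ]
-0.105 [ 0.51371437 -0.08796726  0.        ]
0.1 [0.556601   0.11249654 0.        ]
```

The triangulation puts the grip at mixer (0, 0.112, 0.245), so the hinge is at y≈0.121. I'll rise, close the fingers and turn 81° so that tool x points along mixer +y.

Request:
send_rows:
  steps:
    - {"dz": -0.04,"rz": 0.177,"gripper": 1}
    - {"dz": -0.04,"rz": 0.177,"gripper": 1}
    - {"dz": -0.03,"rz": 0.177,"gripper": 1}
    - {"rz": 0.177,"gripper": 1}
    - {"rz": 0.177,"gripper": 1}
    - {"rz": 0.177,"gripper": 1}
    - {"rz": 0.177,"gripper": 1}
    - {"rz": 0.177,"gripper": 1}
    - {"gripper": 1}
    - {"gripper": 1}

```text
invalid input at $.steps[0]: expected keys rx, ry, rz, dx, dy, dz, gripper
```

```bash
cat > st.py <<'E'
from h import *
q=np.load('q.npy')
def inv(X):
    c,s=np.cos(q[2]),np.sin(q[2]);d=np.array(X[:2])-q[:2]
    return np.array([c*d[0]+s*d[1],-s*d[0]+c*d[1],X[2]])
def show():
    s=env.state();T=np.array(s['tcp_rot'])
    Rm=np.array([[np.cos(q[2]),-np.sin(q[2]),0],[np.sin(q[2]),np.cos(q[2]),0],[0,0,1]])
    print('t',s['time'],'mixer tcp',inv(s['tcp_pos']).round(4),'F mixer',(Rm.T@s['wrist_force']).round(2),'gap',round(s['finger_gap'],4))
    print('rot in mixer',(Rm.T@T).round(4).tolist(),'j',np.round(s['joints'],1))
if __name__=='__main__':show()
E
python3 st.py
```

```text
t 0.15 mixer tcp [-0.4426  0.367   0.2446] F mixer [ 0.19  0.46 -0.51] gap 0.085
rot in mixer [[-0.9877, 0.1564, -0.0003], [0.1564, 0.9877, -0.0016], [0.0, -0.0016, -1.0]] j [68.9 13.8  0.2 76.5  0.  90. ]
```

Request:
send_rows:
  steps:
    - {"rx": 0,"ry": 0,"rz": 0.177,"dx": 0,"dy": 0,"dz": -0.04,"gripper": 1}
    - {"rx": 0,"ry": 0,"rz": 0.177,"dx": 0,"dy": 0,"dz": -0.04,"gripper": 1}
    - {"rx": 0,"ry": 0,"rz": 0.177,"dx": 0,"dy": 0,"dz": -0.03,"gripper": 1}
    - {"rx": 0,"ry": 0,"rz": 0.177,"dx": 0,"dy": 0,"dz": 0,"gripper": 1}
    - {"rx": 0,"ry": 0,"rz": 0.177,"dx": 0,"dy": 0,"dz": 0,"gripper": 1}
    - {"rx": 0,"ry": 0,"rz": 0.177,"dx": 0,"dy": 0,"dz": 0,"gripper": 1}
    - {"rx": 0,"ry": 0,"rz": 0.177,"dx": 0,"dy": 0,"dz": 0,"gripper": 1}
    - {"rx": 0,"ry": 0,"rz": 0.177,"dx": 0,"dy": 0,"dz": 0,"gripper": 1}
    - {"rx": 0,"ry": 0,"rz": 0,"dx": 0,"dy": 0,"dz": 0,"gripper": 1}

```text
time: 1.27
tcp_pos: [0.1797, 0.4664, 0.355]
tcp_rot: [[0.209, 0.978, -0.0], [0.978, -0.209, -0.001], [-0.001, -0.0, -1.0]]
wrist_force: [-0.0, 0.2, 0.3]
finger_gap: -0.0001
```

```bash
python3 st.py
```

```text
t 1.275 mixer tcp [-0.4426  0.3672  0.355 ] F mixer [-0.04  0.15  0.26] gap -0.0001
rot in mixer [[0.0002, 1.0, -0.0001], [1.0, -0.0002, -0.0008], [-0.0008, -0.0001, -1.0]] j [ 68.9  12.8  15.2  92.4   0.  171. ]
```

Request:
send_rows:
  steps:
    - {"rx": 0,"ry": 0,"rz": 0,"dx": -0.036,"dy": 0.0295,"dz": 0,"gripper": 1}
    - {"rx": 0,"ry": 0,"rz": 0,"dx": -0.036,"dy": 0.0295,"dz": 0,"gripper": 1}
    - {"rx": 0,"ry": 0,"rz": 0,"dx": -0.036,"dy": 0.0295,"dz": 0,"gripper": 1}
    - {"rx": 0,"ry": 0,"rz": 0,"dx": -0.036,"dy": 0.0295,"dz": 0,"gripper": 1}
    - {"rx": 0,"ry": 0,"rz": 0,"dx": -0.036,"dy": 0.0295,"dz": 0,"gripper": 1}
    - {"rx": 0,"ry": 0,"rz": 0,"dx": -0.036,"dy": 0.0295,"dz": 0,"gripper": 1}
    - {"rx": 0,"ry": 0,"rz": 0,"dx": -0.036,"dy": 0.0295,"dz": 0,"gripper": 1}
    - {"rx": 0,"ry": 0,"rz": 0,"dx": -0.036,"dy": 0.0295,"dz": 0,"gripper": 1}
    - {"rx": 0,"ry": 0,"rz": 0,"dx": -0.036,"dy": 0.0295,"dz": 0,"gripper": 1}
    - {"rx": 0,"ry": 0,"rz": 0,"dx": -0.036,"dy": 0.0295,"dz": 0,"gripper": 1}
    - {"rx": 0,"ry": 0,"rz": 0,"dx": -0.036,"dy": 0.0295,"dz": 0,"gripper": 1}
    - {"rx": 0,"ry": 0,"rz": 0,"dx": -0.036,"dy": 0.0295,"dz": 0,"gripper": 1}
    - {"rx": 0,"ry": 0,"rz": 0,"dx": -0.036,"dy": 0.0295,"dz": 0,"gripper": 1}
    - {"rx": 0,"ry": 0,"rz": 0,"dx": -0.036,"dy": 0.0295,"dz": 0,"gripper": 1}
    - {"rx": 0,"ry": 0,"rz": 0,"dx": -0.038,"dy": 0.0295,"dz": 0,"gripper": 1}
    - {"rx": 0,"ry": 0,"rz": 0,"dx": 0,"dy": 0,"dz": 0,"gripper": 1}

```text
time: 3.28
tcp_pos: [0.4984, -0.1593, 0.3537]
tcp_rot: [[0.213, 0.977, -0.002], [0.977, -0.213, 0.0], [-0.0, -0.002, -1.0]]
wrist_force: [0.3, 0.8, -0.4]
finger_gap: 0.0
```

```bash
python3 - <<'E'
from st import *
show()
c=env.get_calibration('wrist');im=env.read_camera('wrist')
np.savez('w1.npz',R=c['R'],t=c['t'],K=c['camera_matrix'])
cv2.imwrite('pics/w1.png',cv2.resize(im,None,fx=1.5,fy=1.5,interpolation=cv2.INTER_CUBIC))
E
```

```text
t 3.275 mixer tcp [-1.000e-04 -1.779e-01  3.537e-01] F mixer [ 0.11  0.86 -0.37] gap 0.0
rot in mixer [[0.0035, 1.0, -0.002], [1.0, -0.0035, -0.0001], [-0.0001, -0.002, -1.0]] j [-17.7  15.7  18.8  93.2  -0.   84.6]
```

View pics/w1.png

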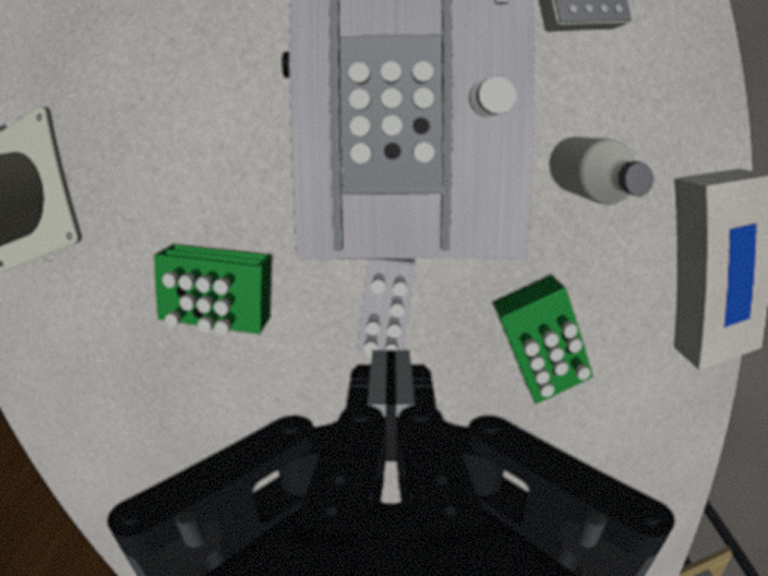

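The wrist view shows the grey rack at (390,115) between the rails, its near edge at row 192 and the deck edge at row 258. The jar is at (497,95). I'll check the mixer fit against this view.

```bash
python3 - <<'E'
from st import *
w=np.load('w1.npz');K,R,t=w['K'],w['R'],w['t']
def bp(u,v,z):
    u=(u+.5)/1.5-.5;v=(v+.5)/1.5-.5
    x,y=(u-K[0,2])/K[0,0],(v-K[1,2])/K[1,1];th=np.hypot(x,y)
    d=np.array([x/th*np.sin(th),y/th*np.sin(th),np.cos(th)]);D=R.T@d;C=-R.T@t
    return inv(C+D*(z-C[2])/D[2])
for n,a in dict(rackL=(344,193,.125),rackR=(442,193,.125),rackFL=(346,36,.125),rackFR=(437,36,.125),deckL=(297,258,.075),deckR=(527,259,.075),railL=(338,248,.087),railR=(446,248,.087),jar=(497,95,.12)).items():print(n,bp(*a).round(4))
E
```

```text
rackL [-0.0394 -0.1415  0.125 ]
rackR [ 0.0399 -0.1416  0.125 ]
rackFL [-0.0363 -0.0133  0.125 ]
rackFR [ 0.0351 -0.0135  0.125 ]
deckL [-0.0925 -0.2102  0.075 ]
deckR [ 0.132  -0.2113  0.075 ]
railL [-0.0504 -0.1975  0.087 ]
railR [ 0.0492 -0.1977  0.087 ]
jar [ 0.0845 -0.0596  0.12  ]
```

Request:
send_rows:
  steps:
    - {"rx": 0,"ry": 0,"rz": 0,"dx": 0,"dy": 0,"dz": 0.04,"gripper": 1}
    - {"rx": 0,"ry": 0,"rz": 0,"dx": 0,"dy": 0,"dz": 0.045,"gripper": 1}
    - {"rx": 0,"ry": 0,"rz": 0,"dx": 0,"dy": 0,"dz": 0.045,"gripper": 1}
    - {"rx": 0,"ry": 0,"rz": 0,"dx": 0,"dy": 0,"dz": 0.045,"gripper": 1}
    - {"rx": 0,"ry": 0,"rz": 0,"dx": 0,"dy": 0,"dz": 0.04,"gripper": 1}
    - {"rx": 0,"ry": 0,"rz": 0,"dx": 0,"dy": 0,"dz": 0.027,"gripper": 1}
    - {"rx": 0,"ry": 0,"rz": 0,"dx": 0,"dy": 0,"dz": 0,"gripper": 1}

```text
time: 4.2
tcp_pos: [0.4955, -0.1549, 0.1117]
tcp_rot: [[0.209, 0.978, -0.005], [0.978, -0.209, 0.002], [0.001, -0.005, -1.0]]
wrist_force: [-0.1, -0.8, 1.0]
finger_gap: -0.0002
```

```bash
python3 st.py
```

```text
t 4.2 mixer tcp [-0.0038 -0.1743  0.1117] F mixer [ 0.07 -0.78  1.04] gap -0.0002
rot in mixer [[-0.0007, 1.0, -0.0052], [1.0, 0.0007, 0.0007], [0.0007, -0.0052, -1.0]] j [-17.4  21.7  -9.6  59.    0.   84.7]
```

Request:
send_rows:
  steps:
    - {"rx": 0,"ry": 0,"rz": 0,"dx": 0.008,"dy": 0.003,"dz": 0,"gripper": 1}
    - {"rx": 0,"ry": 0,"rz": 0,"dx": 0.007,"dy": 0,"dz": 0,"gripper": 1}
    - {"rx": 0,"ry": 0,"rz": 0,"dx": 0.006,"dy": 0,"dz": 0,"gripper": 1}
    - {"rx": 0,"ry": 0,"rz": 0,"dx": 0.006,"dy": 0,"dz": 0,"gripper": 1}
    - {"rx": 0,"ry": 0,"rz": 0,"dx": 0.006,"dy": 0,"dz": 0,"gripper": 1}
    - {"rx": 0,"ry": 0,"rz": 0,"dx": 0.006,"dy": 0,"dz": 0,"gripper": 1}
    - {"rx": 0,"ry": 0,"rz": 0,"dx": 0.006,"dy": 0,"dz": 0,"gripper": 1}
    - {"rx": 0,"ry": 0,"rz": 0,"dx": 0.006,"dy": 0,"dz": 0,"gripper": 1}
    - {"rx": 0,"ry": 0,"rz": 0,"dx": 0.005,"dy": 0,"dz": 0,"gripper": 1}
    - {"rx": 0,"ry": 0,"rz": 0,"dx": 0.005,"dy": 0,"dz": 0,"gripper": 1}
    - {"rx": 0,"ry": 0,"rz": 0,"dx": 0,"dy": 0,"dz": 0,"gripper": 1}

```text
time: 5.58
tcp_pos: [0.5136, -0.0968, 0.1131]
tcp_rot: [[0.211, 0.978, -0.0], [0.978, -0.211, 0.002], [0.001, -0.0, -1.0]]
wrist_force: [0.0, -0.5, -0.0]
finger_gap: 0.0001
```

```bash
python3 - <<'E'
from st import *
show()
c=env.get_calibration('wrist');im=env.read_camera('wrist')
np.savez('w2.npz',R=c['R'],t=c['t'],K=c['camera_matrix'])
cv2.imwrite('pics/w2.png',cv2.resize(im,None,fx=1.5,fy=1.5,interpolation=cv2.INTER_CUBIC))
E
```

```text
t 5.575 mixer tcp [ 0.0017 -0.1137  0.1131] F mixer [ 0.12 -0.5  -0.04] gap 0.0001
rot in mixer [[0.0014, 1.0, -0.0004], [1.0, -0.0014, 0.0014], [0.0014, -0.0004, -1.0]] j [-10.7  21.8  -9.2  59.    0.1  91.4]
```

View pics/w2.png

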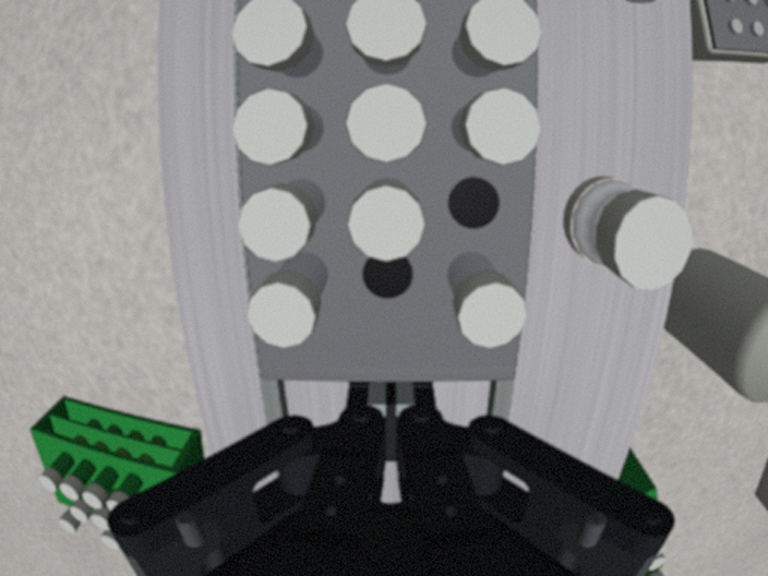

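The rack's near edge is at row 380, touching the fingers, and it stands straight in the lane. About 12 mm remain, so I'll continue slowly.

Request:
send_rows:
  steps:
    - {"rx": 0,"ry": 0,"rz": 0,"dx": 0.003,"dy": -0.001,"dz": 0,"gripper": 1}
    - {"rx": 0,"ry": 0,"rz": 0,"dx": 0.003,"dy": 0,"dz": 0,"gripper": 1}
    - {"rx": 0,"ry": 0,"rz": 0,"dx": 0.003,"dy": 0,"dz": 0,"gripper": 1}
    - {"rx": 0,"ry": 0,"rz": 0,"dx": 0,"dy": 0,"dz": 0,"gripper": 1}

```text
time: 6.12
tcp_pos: [0.5144, -0.0882, 0.1132]
tcp_rot: [[0.211, 0.978, -0.0], [0.978, -0.211, 0.001], [0.001, -0.0, -1.0]]
wrist_force: [-0.5, 0.0, 0.0]
finger_gap: 0.0
```

```bash
python3 st.py
```

```text
t 6.125 mixer tcp [ 0.0007 -0.105   0.1132] F mixer [-0.48 -0.07  0.01] gap 0.0
rot in mixer [[0.0017, 1.0, -0.0005], [1.0, -0.0017, 0.0009], [0.0009, -0.0005, -1.0]] j [-9.8 21.7 -9.3 59.   0.1 92.4]
```

Request:
send_rows:
  steps:
    - {"rx": 0,"ry": 0,"rz": 0,"dx": 0.002,"dy": 0,"dz": 0,"gripper": 1}
    - {"rx": 0,"ry": 0,"rz": 0,"dx": 0.002,"dy": 0,"dz": 0,"gripper": 1}
    - {"rx": 0,"ry": 0,"rz": 0,"dx": 0,"dy": 0,"dz": 0,"gripper": 1}

```text
time: 6.5
tcp_pos: [0.5153, -0.0846, 0.1133]
tcp_rot: [[0.211, 0.977, 0.0], [0.977, -0.211, 0.0], [0.0, -0.0, -1.0]]
wrist_force: [0.5, -0.8, -0.1]
finger_gap: -0.0001
```

```bash
python3 st.py
```

```text
t 6.5 mixer tcp [ 0.0009 -0.1014  0.1133] F mixer [ 0.71 -0.68 -0.08] gap -0.0001
rot in mixer [[0.002, 1.0, -0.0], [1.0, -0.002, 0.0004], [0.0004, -0.0, -1.0]] j [-9.3 21.7 -9.3 59.   0.  92.9]
```

Request:
send_rows:
  steps:
    - {"rx": 0,"ry": 0,"rz": 0,"dx": 0.002,"dy": 0,"dz": 0,"gripper": 1}
    - {"rx": 0,"ry": 0,"rz": 0,"dx": 0.001,"dy": 0,"dz": 0,"gripper": 1}
    - {"rx": 0,"ry": 0,"rz": 0,"dx": 0,"dy": 0,"dz": 0,"gripper": 1}

```text
time: 6.88
tcp_pos: [0.516, -0.0831, 0.1134]
tcp_rot: [[0.212, 0.977, 0.0], [0.977, -0.212, -0.003], [-0.003, 0.001, -1.0]]
wrist_force: [-0.3, -6.0, -0.5]
finger_gap: -0.0005
```

```bash
python3 - <<'E'
from st import *
show()
c=env.get_calibration('wrist');im=env.read_camera('wrist')
np.savez('w3.npz',R=c['R'],t=c['t'],K=c['camera_matrix'])
cv2.imwrite('pics/w3.png',cv2.resize(im,None,fx=1.5,fy=1.5,interpolation=cv2.INTER_CUBIC))
im=env.read_camera('side')
cv2.imwrite('pics/s3.png',cv2.resize(im[130:260,190:310],None,fx=4.5,fy=4.5,interpolation=cv2.INTER_CUBIC))
E
```

```text
t 6.875 mixer tcp [ 0.0013 -0.0998  0.1134] F mixer [ 0.99 -5.92 -0.49] gap -0.0005
rot in mixer [[0.0031, 1.0, 0.0008], [1.0, -0.0031, -0.0027], [-0.0027, 0.0008, -1.0]] j [-9.1 21.7 -9.2 59.  -0.2 93.2]
```

View pics/w3.png

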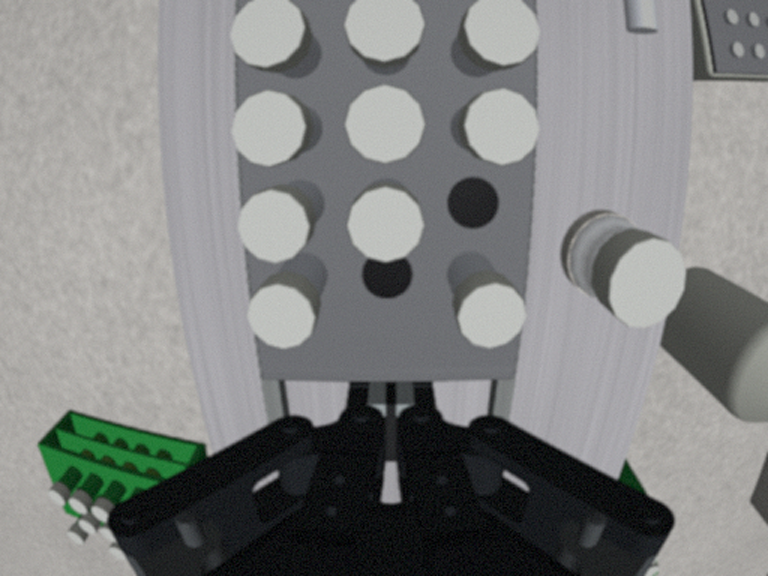

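View pics/s3.png

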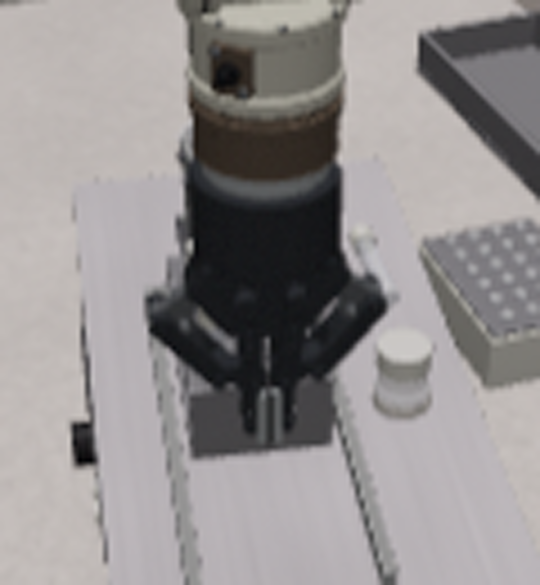

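Force jumped to 6 N at the predicted home position, so the rack is against the stop. I'll give it a small extra nudge, then back off and rise.

Request:
send_rows:
  steps:
    - {"rx": 0,"ry": 0,"rz": 0,"dx": 0.001,"dy": 0,"dz": 0,"gripper": 1}
    - {"rx": 0,"ry": 0,"rz": 0,"dx": 0,"dy": 0,"dz": 0,"gripper": 1}
    - {"rx": 0,"ry": 0,"rz": 0,"dx": 0,"dy": 0,"dz": 0,"gripper": 1}

```text
time: 7.35
tcp_pos: [0.516, -0.0831, 0.1135]
tcp_rot: [[0.213, 0.977, -0.0], [0.977, -0.213, -0.005], [-0.005, 0.001, -1.0]]
wrist_force: [-1.0, -8.1, -1.1]
finger_gap: -0.0003
```

```bash
python3 st.py
```

```text
t 7.35 mixer tcp [ 0.0013 -0.0998  0.1135] F mixer [ 0.67 -8.13 -1.07] gap -0.0003
rot in mixer [[0.0039, 1.0, 0.0008], [1.0, -0.0039, -0.0045], [-0.0045, 0.0008, -1.0]] j [-9.  21.7 -9.2 59.  -0.3 93.3]
```

Request:
send_rows:
  steps:
    - {"rx": 0,"ry": 0,"rz": 0,"dx": -0.005,"dy": 0,"dz": 0,"gripper": 1}
    - {"rx": 0,"ry": 0,"rz": 0,"dx": -0.015,"dy": 0,"dz": 0,"gripper": 1}
    - {"rx": 0,"ry": 0,"rz": 0,"dx": -0.015,"dy": 0,"dz": 0,"gripper": 1}
    - {"rx": 0,"ry": 0,"rz": 0,"dx": 0,"dy": 0,"dz": -0.04,"gripper": 1}
    - {"rx": 0,"ry": 0,"rz": 0,"dx": 0,"dy": 0,"dz": -0.05,"gripper": 1}
    - {"rx": 0,"ry": 0,"rz": 0,"dx": 0,"dy": 0,"dz": -0.05,"gripper": 1}
    - {"rx": 0,"ry": 0,"rz": 0,"dx": 0,"dy": 0,"dz": 0,"gripper": 1}
    - {"rx": 0,"ry": 0,"rz": 0,"dx": 0,"dy": 0,"dz": 0,"gripper": 1}

```text
time: 8.35
tcp_pos: [0.5084, -0.1156, 0.253]
tcp_rot: [[0.212, 0.977, -0.0], [0.977, -0.212, 0.0], [0.0, -0.0, -1.0]]
wrist_force: [-0.2, 0.7, 0.2]
finger_gap: -0.0003
```

```bash
python3 - <<'E'
from st import *
show()
c=env.get_calibration('wrist');im=env.read_camera('wrist')
np.savez('w4.npz',R=c['R'],t=c['t'],K=c['camera_matrix'])
cv2.imwrite('pics/w4.png',cv2.resize(im,None,fx=1.5,fy=1.5,interpolation=cv2.INTER_CUBIC))
E
```

```text
t 8.35 mixer tcp [ 0.0006 -0.1331  0.253 ] F mixer [-0.34  0.64  0.2 ] gap -0.0003
rot in mixer [[0.0029, 1.0, -0.0002], [1.0, -0.0029, 0.0002], [0.0002, -0.0002, -1.0]] j [-12.8  16.1   4.5  78.4   0.   89.4]
```

View pics/w4.png

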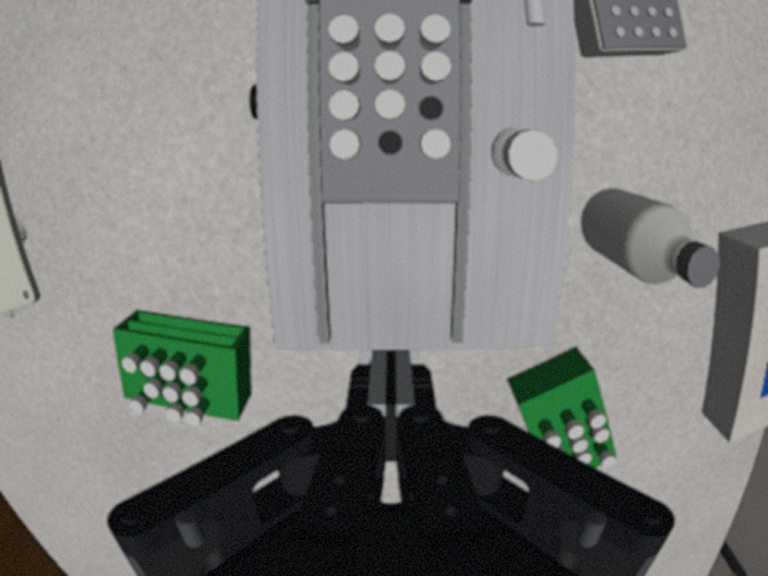

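The rack's near edge is at row 202, up against the stop and straight between the rails. Next I'll approach the handle over the rack, with the fingertips at about 0.24 m.

```bash
python3 - <<'E'
import numpy as np
from st import inv
w=np.load('w4.npz');K,R,t=w['K'],w['R'],w['t']
for u,v in((322,201),(390,202),(459,202)):
    u=(u+.5)/1.5-.5;v=(v+.5)/1.5-.5
    x,y=(u-K[0,2])/K[0,0],(v-K[1,2])/K[1,1];th=np.hypot(x,y)
    D=R.T@np.array([x/th*np.sin(th),y/th*np.sin(th),np.cos(th)]);C=-R.T@t
    print(inv(C+D*(.125-C[2])/D[2]))
E
```

```text
[-0.04080665 -0.08765587  0.125     ]
[-0.00097824 -0.08870711  0.125     ]
[ 0.03944816 -0.0884194   0.125     ]
```

Request:
send_rows:
  steps:
    - {"rx": 0,"ry": 0,"rz": 0,"dx": 0.02,"dy": 0,"dz": -0.003,"gripper": 1}
    - {"rx": 0,"ry": 0,"rz": 0,"dx": 0.03,"dy": 0,"dz": 0,"gripper": 1}
    - {"rx": 0,"ry": 0,"rz": 0,"dx": 0.03,"dy": 0,"dz": 0,"gripper": 1}
    - {"rx": 0,"ry": 0,"rz": 0,"dx": 0.03,"dy": 0,"dz": 0,"gripper": 1}
    - {"rx": 0,"ry": 0,"rz": 0,"dx": 0.03,"dy": 0,"dz": 0,"gripper": 1}
    - {"rx": 0,"ry": 0,"rz": 0,"dx": 0.03,"dy": 0,"dz": 0,"gripper": 1}
    - {"rx": 0,"ry": 0,"rz": 0,"dx": 0.02,"dy": 0,"dz": 0,"gripper": 1}
    - {"rx": 0,"ry": 0,"rz": 0,"dx": 0.015,"dy": 0,"dz": 0,"gripper": 1}
    - {"rx": 0,"ry": 0,"rz": 0,"dx": 0,"dy": 0,"dz": 0,"gripper": 1}

```text
time: 9.52
tcp_pos: [0.552, 0.0857, 0.2557]
tcp_rot: [[0.21, 0.978, -0.001], [0.978, -0.21, -0.0], [-0.001, -0.001, -1.0]]
wrist_force: [-0.1, -0.0, -0.9]
finger_gap: 0.0002
```

```bash
python3 - <<'E'
from st import *
show()
im=env.read_camera('side')
cv2.imwrite('pics/s5.png',cv2.resize(im[90:220,190:310],None,fx=4.5,fy=4.5,interpolation=cv2.INTER_CUBIC))
cv2.imwrite('pics/w5.png',env.read_camera('wrist'))
E
```

```text
t 9.525 mixer tcp [0.0011 0.0729 0.2557] F mixer [-0.05 -0.05 -0.93] gap 0.0002
rot in mixer [[0.0011, 1.0, -0.0009], [1.0, -0.0011, -0.0006], [-0.0006, -0.0009, -1.0]] j [  8.8  20.4  10.9  80.6  -0.  111. ]
```

View pics/s5.png

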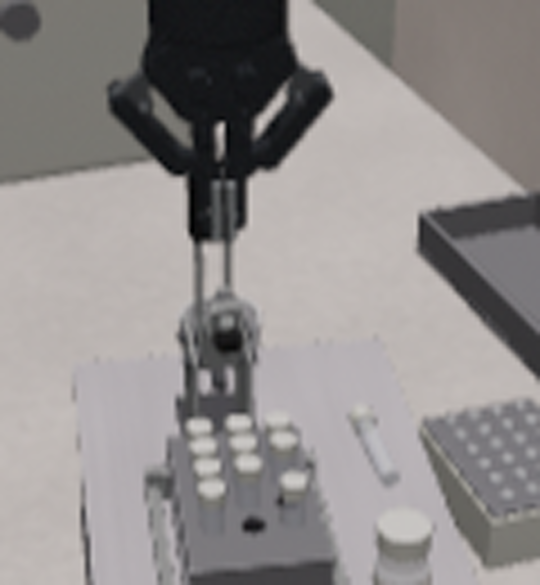

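View pics/w5.png

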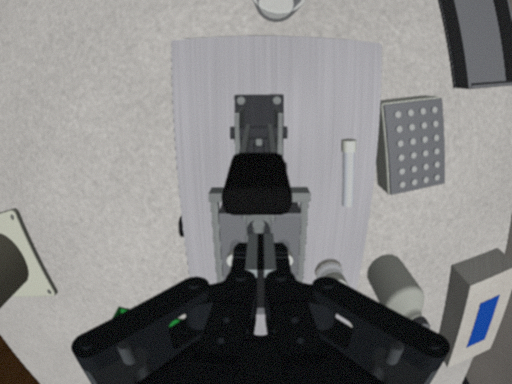

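The fingers are centred on the black grip: grip at (258,185) and fingers at (260,260) in the wrist view. Now I'll push along the arc.

Request:
send_rows:
  steps:
    - {"rx": 0,"ry": 0,"rz": 0,"dx": 0.007,"dy": 0,"dz": 0,"gripper": 1}
    - {"rx": 0,"ry": 0,"rz": 0,"dx": 0.007,"dy": 0,"dz": 0,"gripper": 1}
    - {"rx": 0,"ry": 0,"rz": 0,"dx": 0.007,"dy": 0,"dz": 0,"gripper": 1}
    - {"rx": 0,"ry": 0,"rz": 0,"dx": 0.007,"dy": 0,"dz": 0,"gripper": 1}
    - {"rx": 0,"ry": 0,"rz": 0,"dx": 0.007,"dy": 0,"dz": 0,"gripper": 1}
    - {"rx": 0,"ry": 0,"rz": 0,"dx": 0.007,"dy": 0,"dz": 0,"gripper": 1}
    - {"rx": 0,"ry": 0,"rz": 0,"dx": 0.007,"dy": 0,"dz": 0.0013,"gripper": 1}
    - {"rx": 0,"ry": 0,"rz": 0,"dx": 0.007,"dy": 0,"dz": 0.0013,"gripper": 1}
    - {"rx": 0,"ry": 0,"rz": 0,"dx": 0.007,"dy": 0,"dz": 0.0013,"gripper": 1}

```text
time: 10.75
tcp_pos: [0.5656, 0.1474, 0.2523]
tcp_rot: [[0.211, 0.977, 0.0], [0.977, -0.211, 0.0], [0.0, 0.0, -1.0]]
wrist_force: [-0.3, -2.8, 1.6]
finger_gap: 0.0003
```

```bash
python3 st.py
```

```text
t 10.75 mixer tcp [0.0015 0.136  0.2523] F mixer [ 0.31 -2.78  1.58] gap 0.0003
rot in mixer [[0.0022, 1.0, 0.0002], [1.0, -0.0022, 0.0001], [0.0001, 0.0002, -1.0]] j [ 14.6  23.4  14.9  81.5   0.  116.8]
```

Contact force is about 3 N, as expected, and the handle is moving at about 0.45 rad. Next it goes over the dead point.

Request:
send_rows:
  steps:
    - {"rx": 0,"ry": 0,"rz": 0,"dx": 0.007,"dy": 0,"dz": 0.003,"gripper": 1}
    - {"rx": 0,"ry": 0,"rz": 0,"dx": 0.007,"dy": 0,"dz": 0.004,"gripper": 1}
    - {"rx": 0,"ry": 0,"rz": 0,"dx": 0.007,"dy": 0,"dz": 0.004,"gripper": 1}
    - {"rx": 0,"ry": 0,"rz": 0,"dx": 0.007,"dy": 0,"dz": 0.005,"gripper": 1}
    - {"rx": 0,"ry": 0,"rz": 0,"dx": 0.007,"dy": 0,"dz": 0.006,"gripper": 1}
    - {"rx": 0,"ry": 0,"rz": 0,"dx": 0.007,"dy": 0,"dz": 0.007,"gripper": 1}
    - {"rx": 0,"ry": 0,"rz": 0,"dx": 0.005,"dy": 0,"dz": 0.007,"gripper": 1}
    - {"rx": 0,"ry": 0,"rz": 0,"dx": 0,"dy": 0,"dz": 0,"gripper": 1}
    - {"rx": 0,"ry": 0,"rz": 0,"dx": 0,"dy": 0,"dz": 0,"gripper": 1}

```text
time: 11.88
tcp_pos: [0.5753, 0.1927, 0.2164]
tcp_rot: [[0.212, 0.977, -0.0], [0.977, -0.212, -0.0], [-0.0, -0.0, -1.0]]
wrist_force: [0.2, -0.1, -0.3]
finger_gap: -0.0003
```

```bash
python3 - <<'E'
from st import *
show()
im=env.read_camera('side')
cv2.imwrite('pics/s6.png',cv2.resize(im[90:220,190:310],None,fx=4.5,fy=4.5,interpolation=cv2.INTER_CUBIC))
cv2.imwrite('pics/w6.png',env.read_camera('wrist'))
E
```

```text
t 11.875 mixer tcp [0.0015 0.1823 0.2164] F mixer [ 0.23 -0.04 -0.28] gap -0.0003
rot in mixer [[0.0024, 1.0, -0.0001], [1.0, -0.0024, -0.0001], [-0.0001, -0.0001, -1.0]] j [ 18.5  26.8  14.8  78.   -0.  120.7]
```

View pics/s6.png

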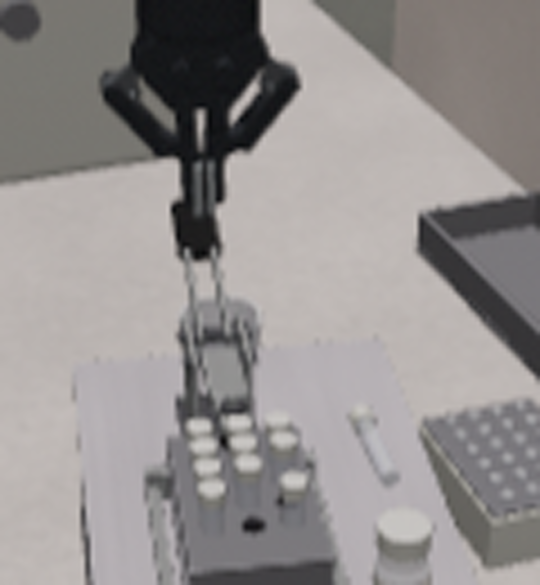

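View pics/w6.png

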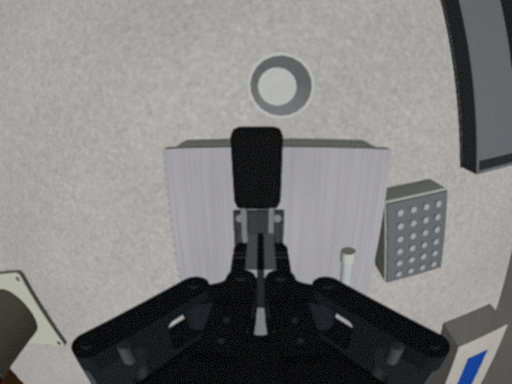

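The force dropped to zero and the handle has gone over, with the clamp arm down. I'll rise clear and check.

Request:
send_rows:
  steps:
    - {"rx": 0,"ry": 0,"rz": 0,"dx": 0,"dy": 0,"dz": -0.02,"gripper": 1}
    - {"rx": 0,"ry": 0,"rz": 0,"dx": 0,"dy": 0,"dz": -0.04,"gripper": 1}
    - {"rx": 0,"ry": 0,"rz": 0,"dx": 0,"dy": 0,"dz": -0.04,"gripper": 1}
    - {"rx": 0,"ry": 0,"rz": 0,"dx": -0.04,"dy": 0,"dz": -0.02,"gripper": 1}
    - {"rx": 0,"ry": 0,"rz": 0,"dx": -0.05,"dy": 0,"dz": 0,"gripper": 1}
    - {"rx": 0,"ry": 0,"rz": 0,"dx": -0.05,"dy": 0,"dz": 0,"gripper": 1}
    - {"rx": 0,"ry": 0,"rz": 0,"dx": -0.05,"dy": 0,"dz": 0,"gripper": 1}
    - {"rx": 0,"ry": 0,"rz": 0,"dx": -0.03,"dy": 0,"dz": 0,"gripper": 1}
    - {"rx": 0,"ry": 0,"rz": 0,"dx": 0,"dy": 0,"dz": 0,"gripper": 1}
    - {"rx": 0,"ry": 0,"rz": 0,"dx": 0,"dy": 0,"dz": 0,"gripper": 1}

```text
time: 13.22
tcp_pos: [0.529, -0.0221, 0.3368]
tcp_rot: [[0.212, 0.977, 0.001], [0.977, -0.212, 0.0], [0.001, 0.001, -1.0]]
wrist_force: [0.4, -0.5, -0.6]
finger_gap: 0.0002
```

```bash
python3 - <<'E'
from st import *
show()
im=env.read_camera('side')
cv2.imwrite('pics/s7.png',cv2.resize(im[110:260,190:320],None,fx=4,fy=4,interpolation=cv2.INTER_CUBIC))
cv2.imwrite('pics/w7.png',cv2.resize(env.read_camera('wrist'),None,fx=1.5,fy=1.5,interpolation=cv2.INTER_CUBIC))
q=np.load('q.npy')
for th in(0,1.3,1.4):
    ph=np.radians(95)-th
    for s in (.072,.127):print(th,s,((proj('side',M(q,[0,.121+s*np.cos(ph),.145+s*np.sin(ph)]))-(190,110)+.5)*4).round(0))
print(((proj('side',M(q,[[-.04,-.09,.125],[.04,-.09,.125],[-.04,-.09,.075]]))-(190,110)+.5)*4).round())
E
```

```text
t 13.225 mixer tcp [ 0.0011 -0.0374  0.3368] F mixer [ 0.51 -0.38 -0.62] gap 0.0002
rot in mixer [[0.0025, 1.0, 0.0007], [1.0, -0.0025, 0.0006], [0.0006, 0.0007, -1.0]] j [-2.4 16.2 17.  90.7  0.  99.8]
0 0.072 [190. 133.]
0 0.127 [189.  64.]
1.3 0.072 [180. 142.]
1.3 0.127 [172.  88.]
1.4 0.072 [180. 149.]
1.4 0.127 [172. 100.]
[[168. 430.]
 [297. 417.]
 [171. 491.]]
```

View pics/s7.png

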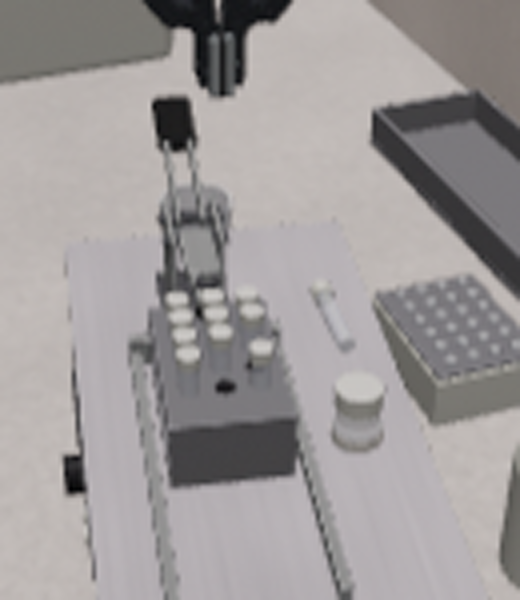

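View pics/w7.png

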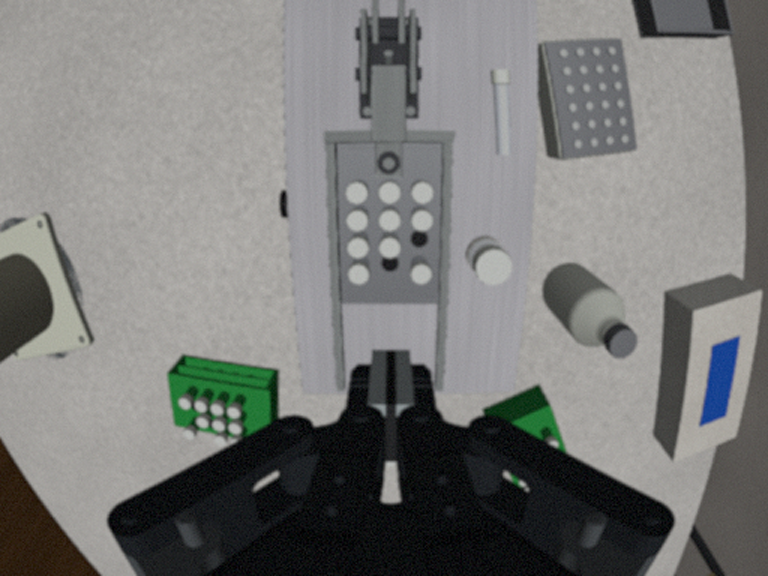

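The side view shows the grip at rows 97–148, which matches the predicted locked position (100–149). In the wrist view the clamp pad is on the rack's top at (388,162), and the rack's far wall is flush with the stop at about row 141. The gripper is clear of everything, so I'm handing in.

```bash
python3 -c "
from plant import env
print(env.close_job(), env.state()['time'])"
```

```text
the job is handed in; nothing more can be done
the job is handed in; nothing more can be done
```

I pushed the grey rack about 50 mm along its lane with the closed fingertips until it met the end stop. I then pushed the clamp handle over its dead point, let it snap into lock, raised the gripper clear and handed in at about 13 s of the 45 s allowed.

**Last checks**
- **Rack:** it met the stop with 6 to 8 N at the expected position, and in the wrist view it sits flush and straight. The near wall measured y ≈ -0.088 to -0.089 m against -0.090 m when fully home, which is within the camera error.
- **Handle:** its grip sits where it should at 1.4 rad in the side view, and the push force fell to zero when it snapped over.
- **Clamp pad:** it lies on the rack's top. I could not measure its contact force, so the 1 N requirement is judged only from the handle being locked and the rack being home.
- **Bystanders:** I saw no sign of contact and the ones in view looked undisturbed, but I did not measure their positions again.

One call was refused for missing keys before anything moved. No check failed or disagreed.

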